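# Tip the castings tray into the polishing machine's hopper

### The job

Pick up the aluminium tray, which has a wooden handle, and tip all six castings out of it into the hopper of the blue polishing machine, with none spilled on the bench. Then put the empty tray back on the green mat, standing flat on its base. Leave the pot of files, the glass jar and the steel block where they are.

Things in the scene. Friction and masses are not known exactly. Their poses are not given: they have to be found in the camera images.
- tray: loose aluminium sorting tray, 160 mm (its x) by 116 mm (its y, 126 mm over the handle's uprights), 0.19 to 0.31 kg empty; origin at the centre of its underside, z up. Floor and walls are 4 mm thick; walls 34 mm high on three sides; its -x end is open, for pouring, so carry it level. A wooden handle bar bridges the tray's middle from side to side along its y
- tray_handle (a point): centre of the tray's handle bar, 80 mm straight above the tray's origin; same axes as the tray. The bar is 12 mm thick along the tray's x, 16 mm high and 116 mm long along its y (about 110 mm clear between the flat uprights at its ends); free space on both sides for the fingers, 68 mm clear below it to the tray's floor
- tray_lip (a point): middle of the floor's upper edge at the open pouring end, at (-80, 0, 4) mm in the tray's frame
- casting0: one of six chunky castings in the tray: a brass barrel-shaped bead blank, 23 mm across, 20 mm tall, built standing, 45 g; origin at the centre of its underside as built (it may lie any way up later). It slides off the tray's open end once that end is tilted 26 to 35 degrees down; 45 to 55 empties the tray with certainty
- casting1: one of six chunky castings in the tray: a copper cushion-shaped block, 22 x 18 x 15 mm, 45 g; origin at the centre of its underside as built (it may lie any way up later). It slides off the tray's open end once that end is tilted 26 to 35 degrees down; 45 to 55 empties the tray with certainty
- casting2: one of six chunky castings in the tray: a brass barrel-shaped bead blank, 23 mm across, 20 mm tall, built standing, 45 g; origin at the centre of its underside as built (it may lie any way up later). It slides off the tray's open end once that end is tilted 26 to 35 degrees down; 45 to 55 empties the tray with certainty
- casting3: one of six chunky castings in the tray: a copper cushion-shaped block, 22 x 18 x 15 mm, 45 g; origin at the centre of its underside as built (it may lie any way up later). It slides off the tray's open end once that end is tilted 26 to 35 degrees down; 45 to 55 empties the tray with certainty
- casting4: one of six chunky castings in the tray: a brass barrel-shaped bead blank, 23 mm across, 20 mm tall, built standing, 45 g; origin at the centre of its underside as built (it may lie any way up later). It slides off the tray's open end once that end is tilted 26 to 35 degrees down; 45 to 55 empties the tray with certainty
- casting5: one of six chunky castings in the tray: a copper cushion-shaped block, 22 x 18 x 15 mm, 45 g; origin at the centre of its underside as built (it may lie any way up later). It slides off the tray's open end once that end is tilted 26 to 35 degrees down; 45 to 55 empties the tray with certainty
- hopper: fixed polishing machine: blue base 190 mm square, on it a square steel funnel hopper open upward. Origin at the centre of its underside on the bench, z up, axes parallel to its sides. Mouth 220 mm square, rim 174 mm above the bench; walls slope in to a 130 mm square well with its floor 75 mm above the bench. It stands on the robot's left or right, the mat on the other side
- hopper_mouth (a point): centre of the hopper's mouth, at rim height, 174 mm above the bench
- mat: fixed green mat, 240 mm (its x) by 190 mm (its y), 3 mm thick; origin at the centre of its underside on the bench. The tray stands on it at the start
- file_pot: bystander: terracotta pot of files, 68 mm across, 85 mm tall, the files up to 160 mm; origin at the centre of its underside
- jar: bystander: glass jar with a red cap, 54 mm across, 75 mm tall; origin at the centre of its underside
- bench_block: bystander: flat steel block, 60 x 60 x 22 mm; origin at the centre of its underside
Not all that is in view belongs to the job. There is more than one size of the tray; the job needs the largest.

How it is judged (in metres and radians):
On the way:
1. the tray is tipped (more than 0.4 rad) above the hopper (angle between tray's own z axis and vertical above 0.4 rad and horizontal distance between tray and hopper below 0.2 m and height (world z) of tray_lip above 0.1 m), for 0.1 s.
At the end, for the whole second after the job is handed in: All six castings lie at rest inside the hopper (within 105 mm of its centre along each side, origin 60 to 155 mm above the bench), and the tray stands at rest and upright (within 0.1 rad) on the mat, its centre within 70 mm of the mat's centre (x of casting0 in the frame of hopper between -0.105 and 0.105 m and y of casting0 in the frame of hopper between -0.105 and 0.105 m and z of casting0 in the frame of hopper between 0.06 and 0.155 m and linear speed of each of casting0, casting1, casting2, casting3, casting4, casting5, tray below 0.03 m/s and x of casting1 in the frame of hopper between -0.105 and 0.105 m and y of casting1 in the frame of hopper between -0.105 and 0.105 m and z of casting1 in the frame of hopper between 0.06 and 0.155 m and x of casting2 in the frame of hopper between -0.105 and 0.105 m and y of casting2 in the frame of hopper between -0.105 and 0.105 m and z of casting2 in the frame of hopper between 0.06 and 0.155 m and x of casting3 in the frame of hopper between -0.105 and 0.105 m and y of casting3 in the frame of hopper between -0.105 and 0.105 m and z of casting3 in the frame of hopper between 0.06 and 0.155 m and x of casting4 in the frame of hopper between -0.105 and 0.105 m and y of casting4 in the frame of hopper between -0.105 and 0.105 m and z of casting4 in the frame of hopper between 0.06 and 0.155 m and x of casting5 in the frame of hopper between -0.105 and 0.105 m and y of casting5 in the frame of hopper between -0.105 and 0.105 m and z of casting5 in the frame of hopper between 0.06 and 0.155 m and horizontal distance between tray and mat below 0.07 m and angle between tray's own z axis and vertical below 0.1 rad and z of tray in the frame of mat below 0.01 m); the robot touches nothing.
It fails at once if the pot of files is moved more than 40 mm or tipped over (distance of file_pot from where it was at the start of the episode above 0.04 m or angle between file_pot's own z axis and vertical above 0.5 rad).
It fails at once if the glass jar is moved more than 40 mm or tipped over (distance of jar from where it was at the start of the episode above 0.04 m or angle between jar's own z axis and vertical above 0.5 rad).
It fails at once if the steel bench block is moved more than 40 mm or tipped over (distance of bench_block from where it was at the start of the episode above 0.04 m or angle between bench_block's own z axis and vertical above 0.5 rad).
It also fails if it takes over 64 s, if anything falls off the work surface, if the arm or the gripper's body presses on something with over 40 N, if the wrist force passes 120 N, or if a joint passes its speed limit or range.

### The arm

A 7-joint arm with a two-finger parallel gripper is mounted at the origin on the work surface. World frame = base frame: x ahead of the robot, y to its left, z up, the work surface at z = 0. Lengths are in m, angles in degrees, forces in N, time in s.
With the tool pointing down it reaches from about 0.425 to 0.875 m from the base axis. Payload 4.7 kg.
Tool frame: the origin (TCP) lies on the centre line of the jaws, within the pads' length; the fingertips stand 17 mm ahead of it and the grasp point (between the pads) lies 2 mm behind it; z points along the fingers, y is the line along which they close (so a half turn about z gives the same grasp; the last joint's range is limited). The gripper opens to 87 mm and grips with 3 to 60 N. Pads are 19 mm wide; open, the fingers measure 117 mm over their backs; the gripper's body (75 mm by 190 mm) begins 51 mm behind the grasp point.
Start: joints at [-72.187, 18.392, -4.016, 83.108, 1.295, 78.541, -3.26], TCP at [0.19, 0.622, 0.206] pointing down, gripper open.
Joint ranges: [-163.93, 163.93], [-17.29, 119.83], [-79.2, 71.16], [3.27, 140.29], [-89.18, 269.18], [5.43, 117.66], [-154.24, 154.24]. Speed limits (degrees/s): [147.25, 147.25, 180, 180, 180, 180, 180].

### API

Orientations are given as [roll, pitch, yaw] about the fixed x, y, z axes, in that order (R = Rz(yaw) Ry(pitch) Rx(roll)).
In Python, from cell import env, read_camera gives the robot as it stands.
- The arm moves only by the shell command python3 -m jog 'ROWS' [FORCE]. ROWS is JSON, a list of rows, each a list of 5 numbers: the opening, from 0 (shut) to 1 (fully open), then the shift along the tool's x, y, z each as a share of 0.02 m, from -1 to 1, then the turn about the tool's z as a share of 45 degrees, from -1 to 1. In form: [[gripper, x, y, z, yaw], ...]. A call has 1 to 12 rows; each row shifts and turns the commanded pose from where the row before left it, along the tool's axes as they then stand; what a row does not reach is not made up. A row lasts 1/12 s, in which the tool goes at most 41.7 mm and 7.16 degrees, less where a joint would pass 70% of its speed; a pose out of reach is approached as far as the arm can. A call with a number of a shift or a turn outside -1 to 1 is refused whole. A call with a gripper value outside its range is refused whole. The fingers move at their own pace and stop on an object; FORCE is the grip in N (left out, the last holds). Time passes only in rows, so rows that do not move let the fingers close. It gives the time, the measured TCP pose, the force, the opening and the grip force at its end, in the units of the state.
- env.get_obs(): the state, without advancing time (a new reading comes with each control period).
- read_camera(name): name is "scene" or "side" or "wrist"; returns a dict with "color" (384x512x3 uint8, red, green, blue), "range_z" (384x512 float32, m along the optical axis (not along the pixel's ray), 0 where there is no reading), "mtx" (3x3 intrinsics, pixels), "world_from_camera" (4x4, takes a point from camera to world coordinates); the wrist camera has in their place "T_tool_cam" (4x4, takes a point from camera to tool coordinates, whose origin is the TCP and whose axes are the flange's). Camera axes: x right, y down, z forward; pixel columns grow to the right and rows downward; lengths in m; the calibration is good to about 2 mm. A picture is of the moment at which its call begins: read the wrist's pose just before it.
- env.sign_off(): hands the job in; it is judged then, once.
The state is a dict: "time_s": time; "qpos": joint angles; "joint_velocities": joint speeds; "effort": joint torques, N m; "tool_pos": TCP position; "tool_rot": TCP orientation; "force": force on the tool from outside, world axes, zero at the start; "wrist_torque": the same for the moment, N m; "grip_width": finger opening in m; "grasp_force": force on a finger pad.
Only numpy, scipy, OpenCV 4.12 (cv2) and the standard library are available. Lean on these libraries where they do the work, as an engineer would, in place of code of your own. Each camera call takes 0.05 s, during which the arm holds its last target. There are 200 camera calls.

## Working session

There is one attempt and no reset: what is moved stays moved. The work goes in short steps, Python scripts to look and compute and a shell command to move; the robot and the scene stay as the last step left them, time stands still between calls to the robot, and variables do not carry over. Pictures are saved under pics/ and viewed, at most 13 in all, crops included, and the job is handed in when it is done.

```bash
ls; mkdir -p pics; cat > h.py <<'E'
import numpy as np,cv2
from cell import env,read_camera
def cloud(d):
    z=d["range_z"];K=d["mtx"];v,u=np.indices(z.shape)
    p=np.stack([(u-K[0,2])/K[0,0]*z,(v-K[1,2])/K[1,1]*z,z,np.ones_like(z)],-1)
    w=(p@d["world_from_camera"].T)[...,:3]; w[z<=0]=np.nan
    return w
E
python3 - <<'E'
from h import *
print({k:np.round(v,3).tolist() for k,v in env.get_obs().items()})
for n in("scene","side"):
    d=read_camera(n);cv2.imwrite(f"pics/{n}0.png",d["color"][...,::-1]);np.save(f"{n}0.npy",cloud(d));np.save(f"{n}0c.npy",d["color"]);print(n,np.round(d["world_from_camera"],2).tolist())
E
```

```text
pics
{'time_s': 0.0, 'qpos': [-72.187, 18.441, -4.017, 83.175, 1.297, 78.541, -3.26], 'joint_velocities': [0.032, 0.002, -0.002, 0.017, -0.006, -0.049, -0.051], 'effort': [0.0, -49.129, -0.404, -31.252, -0.064, 0.044, 0.0], 'tool_pos': [0.19, 0.621, 0.205], 'tool_rot': [-179.888, 0.007, 162.998], 'force': [0.019, -0.195, 0.6], 'wrist_torque': [0.015, -0.017, -0.002], 'grasp_force': 0.0, 'grip_width': 0.087}
scene [[0.9, 0.36, -0.25, 0.85], [0.44, -0.75, 0.5, -0.67], [-0.01, -0.56, -0.83, 1.19], [0.0, 0.0, 0.0, 1.0]]
side [[0.81, -0.29, 0.52, -0.17], [-0.59, -0.41, 0.69, -0.99], [0.01, -0.86, -0.5, 0.78], [0.0, 0.0, 0.0, 1.0]]
```

View pics/scene0.png

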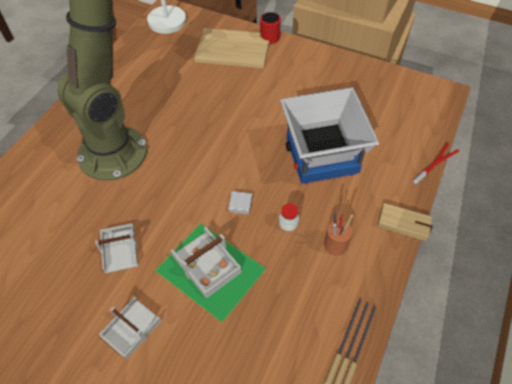

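View pics/side0.png

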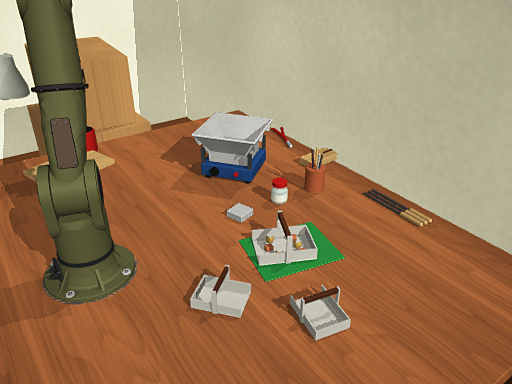

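The trays on offer are the one on the green mat with castings in it at scene pixel (209,263), and two empty, smaller ones at (118,248) and (130,327). By description the mat tray is the one. The hopper is at (328,135), the jar (289,217), the pot (338,235) and the block (241,202).

```bash
python3 - <<'E'
from h import *
S=np.load("scene0.npy");C=np.load("scene0c.npy");S2=np.load("side0.npy");C2=np.load("side0c.npy")
def rect(p):
    r=cv2.minAreaRect((p[:,:2]*1000).astype(np.float32));return np.round(r[0],1),np.round(r[1],1),round(r[2],1)
for n,P,I in(("scene",S,C),("side",S2,C2)):
    hsv=cv2.cvtColor(I,cv2.COLOR_RGB2HSV)
    g=(hsv[...,0]>50)&(hsv[...,0]<75)&(hsv[...,1]>120)&(abs(P[...,2])<.012)&(P[...,0]>.2)
    print(n,"mat",rect(P[g]),np.nanmedian(P[g][:,2]))
    c=P[g].mean(0)
    near=np.hypot(P[...,0]-c[0],P[...,1]-c[1])<.13
    w=near&(P[...,2]>.024)&(P[...,2]<.046)&(hsv[...,1]<60);print(" walls",rect(P[w]),w.sum())
    b=near&(P[...,2]>.076)&(P[...,2]<.1);q=P[b];print(" bar",rect(q),b.sum(),np.percentile(q[:,2],[5,50,95]).round(3))
    # castings (coloured, inside tray)
    k=near&(hsv[...,1]>70)&(P[...,2]>.012)&(P[...,2]<.035);print(" castings mean",P[k].mean(0).round(3),k.sum())
    r=(P[...,2]>.166)&(P[...,2]<.182)&(hsv[...,1]<60)&(P[...,1]>c[1]+.15)&(P[...,0]>.2)&(P[...,0]<.9);print(" rim",rect(P[r]),r.sum(),np.nanmedian(P[r][:,2]))
    j=(P[...,2]>.02)&(P[...,0]>.3)&(P[...,0]<1.1)&(P[...,1]>-.6)&(P[...,1]<.6)
    nl,L,st,ce=cv2.connectedComponentsWithStats(j.astype(np.uint8))
    for i in range(1,nl):
        if st[i,4]>40: q=P[L==i];print("  obj",ce[i].round(),rect(q),"zmax",q[:,2].max().round(3))
im=C[215:310,150:275];cv2.imwrite("pics/crop.png",cv2.resize(im,None,fx=5,fy=5,interpolation=3)[...,::-1])
E
```

```text
scene mat (array([ 485.9, -225.7]), array([187.4, 236.6]), 77.8) 0.003640601493319018
 walls (array([ 477.4, -221.5]), array([126.4, 150.5]), 60.1) 380
 bar (array([ 469.7, -216.8]), array([127. ,  16.2]), 64.0) 305 [0.08  0.09  0.095]
 castings mean [ 0.485 -0.232  0.022] 158
 rim (array([619.9, 267.6]), array([228.7, 231.8]), 37.9) 1030 0.17301475163438984
  obj [328. 134.] (array([619.9, 267.6]), array([228.7, 231.8]), 37.9) zmax 0.182
  obj [240. 201.] (array([466.4,  -1.8]), array([59.9, 61.6]), 17.7) zmax 0.031
  obj [289. 216.] (array([621.9,  -3.8]), array([49.9, 50.6]), 61.9) zmax 0.08
  obj [406. 220.] (array([924.4, 139.1]), array([145.2,  74.1]), 5.1) zmax 0.038
  obj [338. 235.] (array([768.9,  -9.1]), array([67. , 66.9]), 8.1) zmax 0.161
  obj [208. 260.] (array([ 470., -217.]), array([127.2, 162.7]), 64.1) zmax 0.097
  obj [223. 263.] (array([ 514.8, -202.9]), array([16.2, 20.8]), 61.7) zmax 0.027
  obj [205. 281.] (array([ 494.8, -268.5]), array([17.5, 21.7]), 84.1) zmax 0.027
  obj [127. 327.] (array([ 385.2, -458.3]), array([123.4,  98.3]), 77.3) zmax 0.074
side mat (array([ 487.6, -226.6]), array([198.7, 242. ]), 78.3) 0.004527442974459395
 walls (array([ 471.2, -221.7]), array([129.4, 158.6]), 60.8) 613
 bar (array([ 468. , -219.6]), array([128.1,  14.3]), 64.6) 191 [0.079 0.091 0.094]
 castings mean [ 0.467 -0.212  0.021] 182
 rim (array([ 572.4, 1273.2]), array([ 679.5, 2330.3]), 0.6) 678 0.17305078437491583
  obj [232. 145.] (array([621.3, 266.8]), array([239.3, 228.3]), 37.9) zmax 0.179
  obj [316. 167.] (array([850.5,  84.9]), array([321.6, 125.5]), 36.1) zmax 0.16
  obj [279. 189.] (array([618.3,  -6.2]), array([50.3, 52.5]), 83.9) zmax 0.08
  obj [240. 210.] (array([464.2,  -4.1]), array([63.7, 61.5]), 15.1) zmax 0.029
  obj [286. 240.] (array([ 468.2, -220.2]), array([130.8, 160.4]), 64.8) zmax 0.096
  obj [322. 306.] (array([ 383.2, -459.2]), array([124.9,  98.8]), 78.1) zmax 0.074
```

View pics/crop.png

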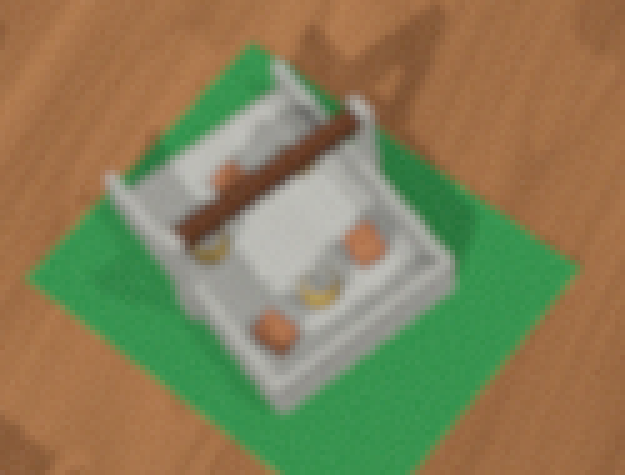

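The crop shows the full tray with castings. Its closed wall is at crop (360,340), and the open end is at the upper left, facing the robot. The tray centre is about (469,-218) mm with +x at -26°; the sizes match the largest tray (126 x 160). The hopper is at (620,267) mm with its axes at 38°.

The tool cannot tilt. I'll hold the bar lightly and lower the tray floor onto the hopper's far rim, so the bar rolls between the pads and the lip tips down.

```bash
python3 -m jog '[[1,0,0,-1,0.155],[1,0,0,-1,0.155],[1,0,0,-1,0.155],[1,0,0,-1,0.155],[1,0,0,-1,0.155],[1,0,0,0,0.155],[1,0,0,0,0.155],[1,0,0,0,0.155],[1,0,0,0,0.155],[1,0,0,0,0.155],[1,0,0,0,0.155],[1,0,0,0,0.155]]' 60; python3 -m jog '[[1,0,0,0,0.155],[1,0,0,0,0.155],[1,0,0,0,0]]'
```

```text
time_s: 1.1
tool_pos: [0.19, 0.6213, 0.305]
tool_rot: [-180.0, 0.1, 79.0]
force: [0.3, 0.6, -0.2]
grip_width: 0.0868
grasp_force: 0.0
time_s: 1.35
tool_pos: [0.1901, 0.6213, 0.305]
tool_rot: [180.0, 0.1, 65.2]
force: [-0.4, -0.7, -0.1]
grip_width: 0.087
grasp_force: 0.0
```

```bash
python3 -m jog '[[1,-0.55,1,0,0.02],[1,-0.55,1,0,0],[1,-0.55,1,0,0],[1,-0.55,1,0,0],[1,-0.55,1,0,0],[1,-0.55,1,0,0],[1,-0.55,1,0,0],[1,-0.55,1,0,0],[1,-0.55,1,0,0],[1,-0.55,1,0,0],[1,-0.55,1,0,0],[1,-0.55,1,0,0]]'; python3 -m jog '[[1,-0.55,1,0,0],[1,-0.55,1,0,0],[1,-0.55,1,0,0],[1,-0.55,1,0,0],[1,-0.55,1,0,0],[1,-0.55,1,0,0],[1,-0.55,1,0,0],[1,-0.55,1,0,0],[1,-0.55,1,0,0],[1,-0.55,1,0,0],[1,-0.55,1,0,0],[1,-0.55,1,0,0]]';python3 -m jog '[[1,-0.55,1,0,0],[1,-0.55,1,0,0],[1,-0.55,1,0,0],[1,-0.55,1,0,0]]'
```

```text
time_s: 2.35
tool_pos: [0.3504, 0.3981, 0.3055]
tool_rot: [-180.0, 0.0, 64.7]
force: [-0.1, 0.2, 0.0]
grip_width: 0.0872
grasp_force: 0.0
time_s: 3.35
tool_pos: [0.5099, 0.1756, 0.3055]
tool_rot: [-180.0, 0.0, 64.7]
force: [-0.1, -0.1, -0.1]
grip_width: 0.0868
grasp_force: 0.0
time_s: 3.68
tool_pos: [0.5631, 0.1015, 0.3055]
tool_rot: [-180.0, 0.0, 64.7]
force: [0.4, 0.6, 0.3]
grip_width: 0.0871
grasp_force: 0.0
```

```bash
python3 -m jog '[[1,-0.97,0.155,0,0],[1,-0.97,0.155,0,0],[1,-0.97,0.155,0,0],[1,-0.97,0.155,0,0],[1,-0.97,0.155,0,0],[1,-0.97,0.155,0,0],[1,-0.97,0.155,0,0],[1,-0.97,0.155,0,0],[1,-0.97,0.155,0,0],[1,-0.97,0.155,0,0],[1,-0.97,0.155,0,0],[1,-0.97,0.155,0,0]]'; python3 -m jog '[[1,-0.97,0.155,0,0],[1,-0.97,0.155,0,0],[1,-0.97,0.155,0,0],[1,-0.97,0.155,0,0],[1,-0.97,0.155,0,0],[1,0,0,0,0]]'
python3 - <<'E'
from h import *
from scipy.spatial.transform import Rotation as R
o=env.get_obs();d=read_camera("wrist")
T=np.eye(4);T[:3,:3]=R.from_euler('xyz',o['tool_rot'],degrees=True).as_matrix();T[:3,3]=o['tool_pos']
d["world_from_camera"]=T@d["T_tool_cam"];P=cloud(d);cv2.imwrite("pics/w1.png",d["color"][...,::-1])
m=(P[...,2]>.082)&(P[...,2]<.1);n,L,st,ce=cv2.connectedComponentsWithStats(m.astype(np.uint8))
for i in range(1,n):
    if st[i,4]>300: print(ce[i].round(),st[i,4],cv2.minAreaRect((P[L==i][:,:2]*1000).astype(np.float32)),np.nanmedian(P[L==i][:,2]))
E
```

```text
time_s: 4.68
tool_pos: [0.4946, -0.1249, 0.3058]
tool_rot: [-180.0, -0.1, 64.5]
force: [0.4, -0.5, 0.0]
grip_width: 0.0868
grasp_force: 0.0
time_s: 5.18
tool_pos: [0.4651, -0.2229, 0.306]
tool_rot: [180.0, -0.0, 64.1]
force: [-0.3, -1.2, 0.0]
grip_width: 0.0872
grasp_force: 0.0
[257. 162.] 769 ((466.1713562011719, -215.9637451171875), (125.0941162109375, 13.423051834106445), 64.33904266357422) 0.08996421383285824
```

View pics/w1.png

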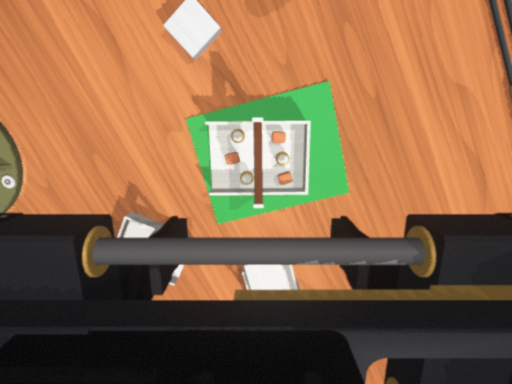

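The wrist view shows the bar at (257,162), lined up with the jaws, six castings in the tray and the open end on the left. I'll descend and grasp.

```bash
python3 -m jog '[[1,0.25,0,1,0],[1,0,0,1,0],[1,0,0,1,0],[1,0,0,1,0],[1,0,0,1,0],[1,0,0,1,0],[1,0,0,1,0],[1,0,0,1,0],[1,0,0,1,0],[1,0,0,0.7,0],[1,0,0,0.7,0],[1,0,0,0.5,0]]'; python3 -m jog '[[0.5,0,0,0.35,0],[0.3,0,0,0,0],[0.2,0,0,0,0],[0.1,0,0,0,0],[0,0,0,0,0],[0,0,0,0,0],[0,0,0,0,0],[0,0,0,0,0]]' 50
```

```text
time_s: 6.23
tool_pos: [0.4697, -0.2115, 0.0862]
tool_rot: [-179.9, -0.1, 64.6]
force: [0.0, 0.4, -1.3]
grip_width: 0.0873
grasp_force: 0.0
time_s: 6.9
tool_pos: [0.4704, -0.2134, 0.0809]
tool_rot: [180.0, -0.0, 64.4]
force: [-0.6, -0.2, 0.1]
grip_width: 0.0417
grasp_force: 0.0
```

```bash
python3 -m jog '[[0,0,0,0,0],[0,0,0,0,0],[0,0,0,0,0],[0,0,0,0,0],[0,0,0,0,0],[0,0,0,0,0],[0,0,0,0,0]]' 50;python3 -m jog '[[0,0,0,-0.1,0],[0,0,0,-0.2,0],[0,0,0,-0.3,0],[0,0,0,-0.4,0],[0,0,0,0,0],[0,0,0,0,0]]'
```

```text
time_s: 7.48
tool_pos: [0.4702, -0.2134, 0.0806]
tool_rot: [-180.0, -0.0, 64.4]
force: [-0.4, -0.6, 0.5]
grip_width: 0.0019
grasp_force: 0.0
time_s: 7.98
tool_pos: [0.4709, -0.2135, 0.1015]
tool_rot: [179.9, -0.1, 64.5]
force: [0.7, 1.5, 0.4]
grip_width: 0.0006
grasp_force: 0.0
```

```bash
python3 - <<'E'
from h import *
a=[]
for n in("scene","side"):
    d=read_camera(n);P=cloud(d);a.append(d["color"])
    q=np.hypot(P[...,0]-.47,P[...,1]+.217)<.1
    print(n)
w=read_camera("wrist")["color"]
im=np.hstack([cv2.resize(a[0][190:320,130:290],(480,390)),cv2.resize(w[:,:],(520,390))])[:,:]
s=cv2.resize(a[1][150:300,200:370],(442,390))
out=np.hstack([s,cv2.resize(a[0][190:320,130:290],(350,390))])
cv2.imwrite("pics/c2.png",out[...,::-1])
E
```

```text
scene
side
```

View pics/c2.png

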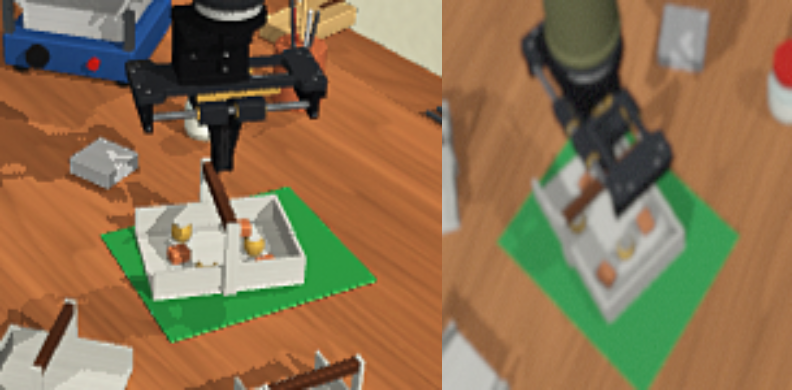

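```bash
python3 - <<'E'
from h import *
print(np.round(env.get_obs()['tool_pos'],4))
for n in("scene","side"):
    d=read_camera(n);P=cloud(d);v=d["color"].max(-1)
    near=np.hypot(P[...,0]-.47,P[...,1]+.217)<.15
    for lo,hi in((.065,.09),(.09,.105),(.105,.12),(.12,.135),(.135,.15),(.15,.18)):
        m=near&(P[...,2]>lo)&(P[...,2]<hi)&(v<75);q=P[m]
        if m.sum()>5: print(n,lo,m.sum(),np.median(q,0).round(3),q.min(0).round(3),q.max(0).round(3))
E
```

```text
[ 0.4701 -0.2132  0.1005]
scene 0.12 6 [ 0.479 -0.221  0.127] [ 0.476 -0.223  0.121] [ 0.484 -0.207  0.133]
side 0.065 28 [ 0.461 -0.221  0.085] [ 0.443 -0.259  0.081] [ 0.486 -0.169  0.09 ]
side 0.09 20 [ 0.461 -0.22   0.092] [ 0.444 -0.266  0.09 ] [ 0.493 -0.167  0.095]
side 0.12 38 [ 0.468 -0.222  0.129] [ 0.46  -0.229  0.12 ] [ 0.475 -0.203  0.135]
side 0.135 41 [ 0.467 -0.223  0.144] [ 0.458 -0.23   0.136] [ 0.476 -0.204  0.149]
side 0.15 95 [ 0.47  -0.223  0.165] [ 0.454 -0.233  0.151] [ 0.482 -0.206  0.179]
```

The fingers end at z≈0.118 while the TCP reads 0.1005, so the real fingertips stand about 35 mm higher than the data says, and they closed above the bar. I'll reopen, go down to TCP ≈0.047 and watch the force.

```bash
python3 -m jog '[[1,-0.25,0,0,0],[1,0,0,0,0],[1,0,0,0,0],[1,0,0,0,0],[1,0,0,0,0],[1,0,0,0,0],[1,0,0,0,0],[1,0,0,0,0],[1,0,0,0,0],[1,0,0,0,0],[1,0,0,0,0],[1,0,0,0,0]]';python3 -m jog '[[1,0,0,0.5,0],[1,0,0,0.5,0],[1,0,0,0.5,0],[1,0,0,0.5,0],[1,0,0,0.3,0],[1,0,0,0.3,0],[1,0,0,0.1,0]]'; python3 -m jog '[[0,0,0,0,0],[0,0,0,0,0],[0,0,0,0,0],[0,0,0,0,0],[0,0,0,0,0],[0,0,0,0,0],[0,0,0,0,0],[0,0,0,0,0],[0,0,0,0,0],[0,0,0,0,0],[0,0,0,0,0],[0,0,0,0,0]]' 50
```

```text
time_s: 9.23
tool_pos: [0.4681, -0.2179, 0.1006]
tool_rot: [180.0, -0.0, 64.4]
force: [0.3, -0.6, -0.7]
grip_width: 0.0724
grasp_force: 0.0
time_s: 9.82
tool_pos: [0.4673, -0.2178, 0.0453]
tool_rot: [-179.9, 0.0, 64.4]
force: [-0.1, -0.5, -0.9]
grip_width: 0.0873
grasp_force: 0.0
time_s: 10.82
tool_pos: [0.4681, -0.2179, 0.0466]
tool_rot: [180.0, -0.0, 64.4]
force: [-0.3, -0.9, 0.7]
grip_width: 0.0152
grasp_force: 0.3
```

```bash
python3 -m jog '[[0,0,0,0,0],[0,0,0,0,0],[0,0,0,0,0],[0,0,0,0,0]]' 50; python3 -m jog '[[0,0,0,-0.1,0],[0,0,0,-0.2,0],[0,0,0,-0.3,0],[0,0,0,-0.4,0],[0,0,0,-0.5,0],[0,0,0,-0.5,0],[0,0,0,-0.3,0],[0,0,0,0,0]]'
python3 - <<'E'
from h import *
for n in("scene","side"):
    d=read_camera(n);P=cloud(d);v=d["color"].max(-1)
    near=np.hypot(P[...,0]-.47,P[...,1]+.217)<.12
    m=near&(P[...,2]>.06)&(P[...,2]<.09)&(v>120);print(n,m.sum())
    if n=="side":cv2.imwrite("pics/s3.png",cv2.resize(d["color"][130:310,180:390],None,fx=2.5,fy=2.5)[...,::-1])
E
```

```text
time_s: 11.15
tool_pos: [0.4676, -0.2176, 0.0465]
tool_rot: [-179.9, -0.0, 64.4]
force: [-3.2, 2.0, 2.0]
grip_width: 0.0115
grasp_force: 50.0
time_s: 11.82
tool_pos: [0.4696, -0.2184, 0.0947]
tool_rot: [179.8, -0.1, 64.5]
force: [1.3, -0.1, -5.3]
grip_width: 0.0115
grasp_force: 50.0
scene 629
side 1078
```

View pics/s3.png

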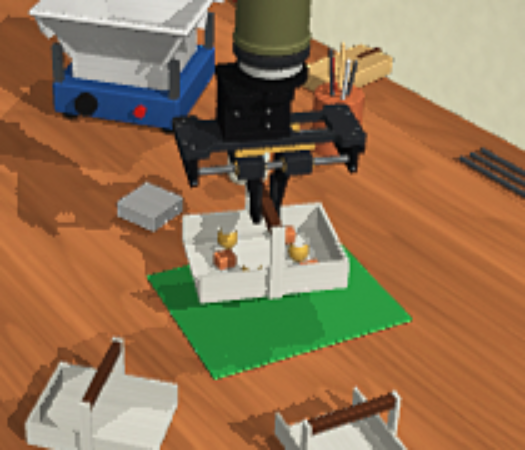

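The tray is lifted level with the castings inside. Next I'll raise it and carry it over to the hopper.

```bash
python3 -m jog '[[0,0,0,-0.4,0],[0,0,0,-0.8,0],[0,0,0,-1,0],[0,0,0,-1,0],[0,0,0,-1,0],[0,0,0,-1,0],[0,0,0,-1,0],[0,0,0,-1,0],[0,0,0,-1,0],[0,0,0,-0.8,0],[0,0,0,-0.5,0],[0,0,0,0,0]]' 60; python3 -m jog '[[0,0.3,-0.02,0,0],[0,0.6,-0.04,0,0],[0,0.8,-0.06,0,0],[0,0.9,-0.07,0,0],[0,0.9,-0.07,0,0],[0,0.9,-0.07,0,0],[0,0.9,-0.07,0,0],[0,0.9,-0.07,0,0],[0,0.9,-0.07,0,0],[0,0.9,-0.07,0,0],[0,0.9,-0.07,0,0],[0,0.9,-0.07,0,0]]';python3 -m jog '[[0,0.9,-0.07,0,0],[0,0.9,-0.07,0,0],[0,0.9,-0.07,0,0],[0,0.9,-0.07,0,0],[0,0.9,-0.07,0,0],[0,0.9,-0.07,0,0],[0,0.9,-0.07,0,0],[0,0.9,-0.07,0,0],[0,0.9,-0.07,0,0],[0,0.9,-0.07,0,0],[0,0.9,-0.07,0,0],[0,0.9,-0.07,0,0]]';python3 -m jog '[[0,0.9,-0.07,0,0],[0,0.9,-0.07,0,0],[0,0.9,-0.07,0,0],[0,0.9,-0.07,0,0],[0,0.9,-0.07,0,0],[0,0.9,-0.07,0,0],[0,0.8,-0.07,0,0],[0,0.5,-0.05,0,0],[0,0.2,-0.02,0,0],[0,0,0,0,0]]'; python3 -m jog '[[0,0,0,0,-0.06],[0,0,0,0,-0.12],[0,0,0,0,-0.14],[0,0,0,0,-0.14],[0,0,0,0,-0.14],[0,0,0,0,-0.14],[0,0,0,0,-0.14],[0,0,0,0,-0.14],[0,0,0,0,-0.14],[0,0,0,0,-0.14],[0,0,0,0,-0.11],[0,0,0,0,0]]'
```

```text
time_s: 12.92
tool_pos: [0.469, -0.2186, 0.2846]
tool_rot: [179.8, -0.1, 64.4]
force: [1.0, -0.3, -5.3]
grip_width: 0.0114
grasp_force: 60.0
time_s: 13.92
tool_pos: [0.5389, -0.0322, 0.2814]
tool_rot: [-179.9, 0.0, 64.5]
force: [0.3, -0.2, -4.9]
grip_width: 0.0113
grasp_force: 60.0
time_s: 14.92
tool_pos: [0.6177, 0.1694, 0.2824]
tool_rot: [-180.0, 0.0, 64.5]
force: [0.4, -0.6, -5.4]
grip_width: 0.0112
grasp_force: 60.0
time_s: 15.75
tool_pos: [0.6664, 0.2983, 0.2818]
tool_rot: [-180.0, 0.1, 64.5]
force: [0.3, -0.4, -4.2]
grip_width: 0.0111
grasp_force: 60.0
time_s: 16.75
tool_pos: [0.6666, 0.2949, 0.2831]
tool_rot: [-180.0, 0.0, 127.9]
force: [-0.4, -0.3, -4.6]
grip_width: 0.0112
grasp_force: 60.0
```

```bash
python3 -m jog '[[0,0.1,0.2,0,0],[0,0.13,0.35,0,0],[0,0.1,0.35,0.3,0],[0,0,0.15,0.5,0],[0,0,0,0.5,0],[0,0,0,0.5,0],[0,0,0,0.5,0],[0,0,0,0.4,0],[0,0,0,0.2,0],[0,0,0,0,0]]'
python3 - <<'E'
from h import *
o=env.get_obs();print(o['tool_pos'],o['force'])
u=np.array([.788,.616]);n=np.array([-.616,.788])
for nm in("scene","side"):
    d=read_camera(nm);P=cloud(d);hsv=cv2.cvtColor(d["color"],cv2.COLOR_RGB2HSV)
    q=P[...,:2]-[.62,.267];s=q@u;t=q@n
    g=(abs(s)<.25)&(abs(t)<.2)&(hsv[...,1]<60)&(hsv[...,2]>90)
    for lo,hi in((.16,.172),(.176,.183),(.185,.2),(.202,.216)):
        m=g&(P[...,2]>lo)&(P[...,2]<hi)
        if m.sum()>5: print(nm,lo,m.sum(),"s",np.percentile(s[m],[1,99]).round(3),"t",np.percentile(t[m],[1,99]).round(3))
    cv2.imwrite(f"pics/p4{nm}.png",d["color"][...,::-1])
a=cv2.imread("pics/p4scene.png")[70:200,260:400];b=cv2.imread("pics/p4side.png")[60:190,170:310]
cv2.imwrite("pics/p4.png",np.hstack([cv2.resize(a,(400,371)),cv2.resize(b,(400,371))]))
E
```

```text
time_s: 17.58
tool_pos: [0.6783, 0.3145, 0.223]
tool_rot: [-179.9, -0.0, 127.9]
force: [-0.5, -0.4, -4.4]
grip_width: 0.0111
grasp_force: 60.0
[0.67827593 0.31454646 0.22296769] [-0.51759041 -0.44700564 -4.41869596]
scene 0.16 417 s [-0.112  0.111] t [-0.113  0.114]
scene 0.176 397 s [-0.112  0.153] t [-0.112  0.11 ]
scene 0.185 687 s [-0.004  0.155] t [-0.062  0.058]
scene 0.202 450 s [-0.002  0.157] t [-0.063  0.06 ]
side 0.16 250 s [-0.115  0.109] t [-0.114  0.107]
side 0.176 74 s [-0.119  0.141] t [-0.114  0.11 ]
side 0.185 357 s [-0.006  0.159] t [-0.064  0.056]
side 0.202 189 s [-0.006  0.159] t [-0.063  0.057]
```

View pics/p4.png

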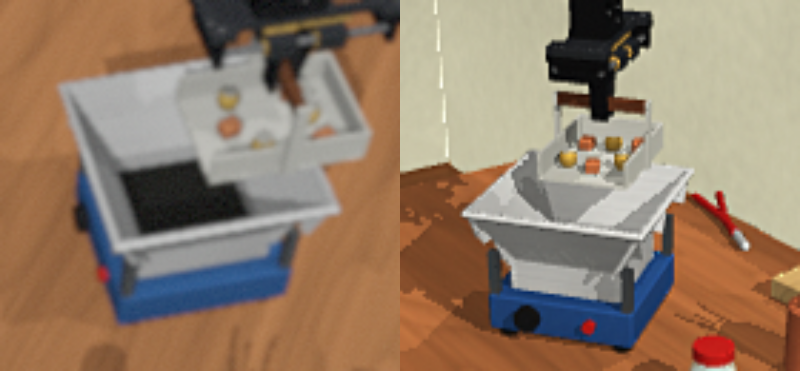

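Lip, castings and rim lie as planned: the tray spans s=-3 to 157 mm, and the far rim is at 111 mm. I'll ease the grip, touch the rim and tilt the first 10°.

```bash
python3 -m jog '[[0,0,0,0.1,0],[0,0,0,0.15,0],[0,0,0,0.05,0],[0,0,0,0,0]]' 15; python3 -m jog '[[0,0,-0.15,0.1,0],[0,0,-0.17,0.1,0],[0,0,-0.17,0.1,0],[0,0,-0.17,0.1,0],[0,0,0,0,0]]'
cat > m.py <<'E'
from h import *
u=np.array([.788,.616]);n=np.array([-.616,.788])
print(np.round(env.get_obs()['tool_pos'],4))
for nm in("side","scene"):
    d=read_camera(nm);P=cloud(d);hsv=cv2.cvtColor(d["color"],cv2.COLOR_RGB2HSV)
    q=P[...,:2]-[.62,.267];s=q@u;t=q@n
    m=(s>.118)&(s<.2)&(abs(t)<.075)&(P[...,2]>.17)&(P[...,2]<.33)&(hsv[...,1]<60)&(hsv[...,2]>90)
    # rear-most strip: top edge slope along side walls, t-edges
    e=m&(abs(abs(t)-.058)<.01)
    print(nm,"rear smax %.3f zmax %.3f n %d"%(np.percentile(s[m],99),np.percentile(P[...,2][m],99),m.sum()))
E
python3 m.py
```

```text
time_s: 18.02
tool_pos: [0.6789, 0.3149, 0.2184]
tool_rot: [-180.0, -0.0, 127.9]
force: [-0.6, -0.7, -4.6]
grip_width: 0.0114
grasp_force: 15.0
time_s: 18.43
tool_pos: [0.6685, 0.3068, 0.2118]
tool_rot: [179.9, -0.0, 127.9]
force: [0.3, 0.9, 2.0]
grip_width: 0.0128
grasp_force: 15.5
[0.6685 0.3068 0.2118]
side rear smax 0.157 zmax 0.306 n 187
scene rear smax 0.152 zmax 0.318 n 549
```

The bar is rolling between the pads: opening 11.4→12.8 mm, gentle rim force. I'll go on.

```bash
python3 -m jog '[[0,0,-0.15,0.12,0],[0,0,-0.15,0.12,0],[0,0,-0.15,0.12,0],[0,0,-0.14,0.12,0],[0,0,0,0,0]]'; python3 -m jog '[[0,0,-0.13,0.14,0],[0,0,-0.13,0.14,0],[0,0,-0.13,0.14,0],[0,0,-0.12,0.15,0],[0,0,0,0,0]]'
```

```text
time_s: 18.95
tool_pos: [0.6583, 0.2988, 0.2007]
tool_rot: [-179.9, -0.0, 127.9]
force: [-3.3, -1.0, 5.4]
grip_width: 0.0147
grasp_force: 15.2
time_s: 19.37
tool_pos: [0.6502, 0.2925, 0.1886]
tool_rot: [-179.9, -0.0, 127.9]
force: [-3.8, -1.3, 4.6]
grip_width: 0.0161
grasp_force: 15.2
```

```bash
python3 - <<'E'
from h import *
d=read_camera("side")["color"];e=read_camera("scene")["color"]
cv2.imwrite("pics/p5.png",np.hstack([cv2.resize(e[70:200,260:400],(400,371)),cv2.resize(d[60:190,170:310],(400,371))])[...,::-1])
E
```

```text
(no output)
```

View pics/p5.png

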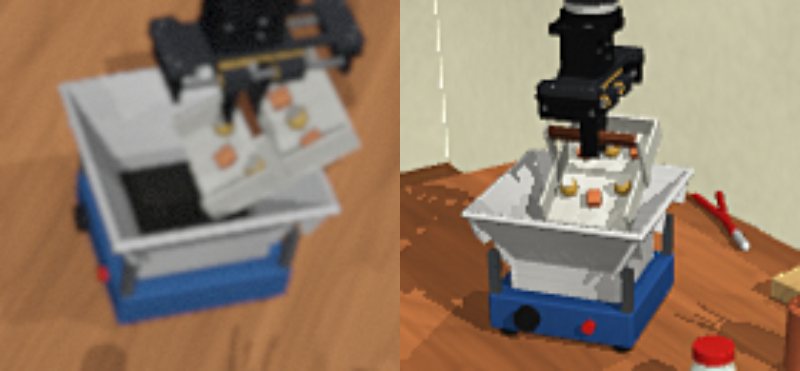

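About 20–25° of tilt and all castings are still in. I'll carry on along the arc, adding a tilt measurement from the floor plane.

```bash
cat > tilt.py <<'E'
from h import *
u=np.array([.788,.616]);n=np.array([-.616,.788])
d=read_camera("side");P=cloud(d);hsv=cv2.cvtColor(d["color"],cv2.COLOR_RGB2HSV)
q=P[...,:2]-[.62,.267];s=q@u;t=q@n;z=P[...,2]
p0=(np.array(env.get_obs()['tool_pos'])[:2]-[.62,.267])@u
m=(abs(t)<.045)&(s>p0-.07)&(s<p0+.05)&(z>.08)&(z<.24)&(hsv[...,1]<60)&(hsv[...,2]>90)
S,Z=s[m],z[m]
for _ in range(6):
    c=np.polyfit(S,Z,1);r=abs(Z-np.polyval(c,S));k=r<max(.006,np.percentile(r,80));S,Z=S[k],Z[k]
print("tilt",np.degrees(np.arctan(c[0])).round(1),"n",len(S),"s",S.min().round(3),S.max().round(3),"z",Z.min().round(3))
cas=(hsv[...,1]>90)&(abs(s)<.18)&(abs(t)<.1)&(z>.07)&(d["color"][...,0]>d["color"][...,2]+40)
print("brass/copper px",cas.sum(),"z<.13:",(cas&(z<.13)).sum())
E
python3 tilt.py; python3 -m jog '[[0,0,-0.1,0.16,0],[0,0,-0.1,0.16,0],[0,0,-0.1,0.16,0],[0,0,-0.1,0.16,0],[0,0,0,0,0],[0,0,0,0,0]]';python3 tilt.py
```

```text
tilt 28.6 n 366 s 0.003 0.09 z 0.122
brass/copper px 243 z<.13: 3
time_s: 20.02
tool_pos: [0.6444, 0.2879, 0.1764]
tool_rot: [-179.9, -0.0, 127.9]
force: [-4.7, -1.8, 4.5]
grip_width: 0.0167
grasp_force: 19.5
tilt 35.5 n 310 s 0.022 0.082 z 0.116
brass/copper px 118 z<.13: 3
```

```bash
python3 -m jog '[[0,0,-0.08,0.16,0],[0,0,-0.08,0.16,0],[0,0,-0.06,0.16,0],[0,0,-0.06,0.16,0],[0,0,-0.06,0.12,0],[0,0,0,0,0],[0,0,0,0,0],[0,0,0,0,0]]';python3 tilt.py
python3 - <<'E'
from h import *
d=read_camera("side")["color"];e=read_camera("scene")["color"]
cv2.imwrite("pics/p6.png",np.hstack([cv2.resize(e[70:200,260:400],(400,371)),cv2.resize(d[60:190,170:310],(400,371))])[...,::-1])
E
```

```text
time_s: 20.73
tool_pos: [0.6394, 0.2841, 0.1614]
tool_rot: [-180.0, -0.0, 127.9]
force: [-4.7, -1.5, 2.6]
grip_width: 0.0174
grasp_force: 14.8
tilt 43.1 n 214 s 0.038 0.075 z 0.11
brass/copper px 135 z<.13: 3
```

View pics/p6.png

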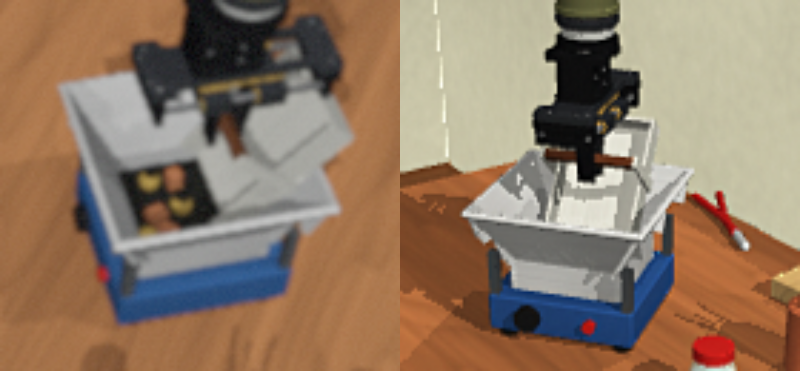

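Five castings are visible in the well (scene crop 148–180, 178–232) and the visible part of the tray is bare. I'll tilt a touch more, lift off and re-level by squeezing.

```bash
python3 -m jog '[[0,0,-0.03,0.15,0],[0,0,-0.03,0.15,0],[0,0,0,0.1,0],[0,0,0,0,0],[0,0,0,0,0],[0,0,0,0,0]]';python3 tilt.py; python3 -m jog '[[0,0,0,-0.3,0],[0,0,0,-0.6,0],[0,0,0,-0.8,0],[0,0,0,-0.8,0],[0,0,0,-0.8,0],[0,0,0,-0.8,0],[0,0,0,-0.6,0],[0,0,0,-0.3,0],[0,0,0,0,0]]' 20;python3 -m jog '[[0,0,0,0,0],[0,0,0,0,0],[0,0,0,0,0],[0,0,0,0,0],[0,0,0,0,0],[0,0,0,0,0]]' 60; python3 tilt.py
python3 - <<'E'
from h import *
d=read_camera("side")["color"];e=read_camera("scene")["color"]
cv2.imwrite("pics/p7.png",np.hstack([cv2.resize(e[50:200,260:400],(400,428)),cv2.resize(d[40:190,170:310],(400,428))])[...,::-1])
E
```

```text
time_s: 21.38
tool_pos: [0.6375, 0.2826, 0.1532]
tool_rot: [-179.8, -0.0, 127.9]
force: [-6.5, -4.1, 1.9]
grip_width: 0.0172
grasp_force: 14.8
tilt 47.3 n 151 s 0.048 0.073 z 0.107
brass/copper px 159 z<.13: 3
time_s: 22.18
tool_pos: [0.6398, 0.284, 0.2559]
tool_rot: [179.8, 0.1, 127.9]
force: [0.2, 0.6, -2.0]
grip_width: 0.017
grasp_force: 20.0
time_s: 22.68
tool_pos: [0.6385, 0.2834, 0.2533]
tool_rot: [-180.0, -0.0, 127.9]
force: [-0.1, 0.3, -2.5]
grip_width: 0.0154
grasp_force: 59.7
tilt 44.0 n 236 s 0.032 0.071 z 0.188
brass/copper px 115 z<.13: 3
```

View pics/p7.png

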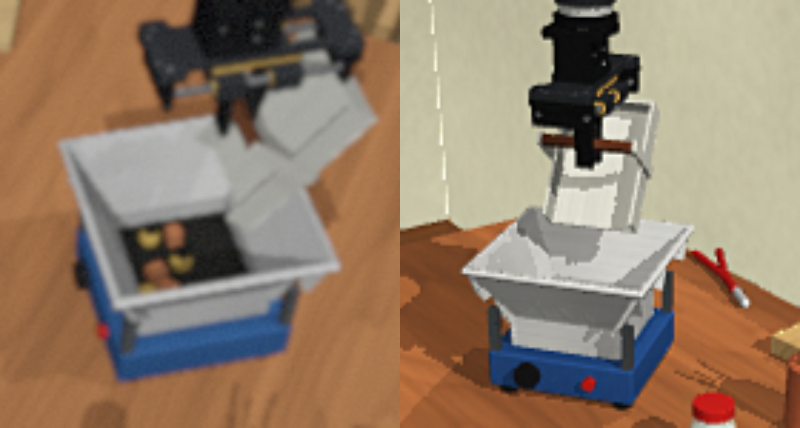

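All six are out: the lifted weight fell by about 2.7 N, which is six castings. The tray still holds its tilt, so I'll level it by resting the underside near the lip on the far rim and moving outward.

```bash
python3 -m jog '[[0,0,0,-0.4,0],[0,0,0,-0.35,0],[0,0,0.3,0,0],[0,0,0.6,0,0],[0,0,0.8,0,0],[0,0,0.8,0,0],[0,0,0.55,0,0],[0,0,0.3,0,0],[0,0,0,0,0]]'; python3 -m jog '[[0,0,0,0.3,0],[0,0,0,0.3,0],[0,0,0,0.3,0],[0,0,0,0.3,0],[0,0,0,0,0]]' 15;python3 -m jog '[[0,0,0.15,0.1,0],[0,0,0.15,0.1,0],[0,0,0.2,0.1,0],[0,0,0.2,0,0],[0,0,0,0,0]]'
```

```text
time_s: 23.58
tool_pos: [0.6922, 0.3257, 0.2679]
tool_rot: [-180.0, 0.0, 127.9]
force: [0.0, -0.1, -2.0]
grip_width: 0.0152
grasp_force: 59.7
time_s: 24.0
tool_pos: [0.6904, 0.3242, 0.2427]
tool_rot: [-179.8, -0.1, 127.9]
force: [0.2, -0.1, -2.6]
grip_width: 0.0172
grasp_force: 15.0
time_s: 24.42
tool_pos: [0.703, 0.334, 0.2382]
tool_rot: [180.0, -0.0, 127.9]
force: [0.4, 0.5, -1.2]
grip_width: 0.0161
grasp_force: 20.1
```

```bash
python3 -m jog '[[0,0,0.3,0.05,0],[0,0,0.3,0.05,0],[0,0,0.3,0.05,0],[0,0,0.3,0.05,0],[0,0,0,0,0]]';python3 -m jog '[[0,0,0.3,0.05,0],[0,0,0.3,0.1,0],[0,0,0.3,0.1,0],[0,0,0,0,0],[0,0,0,0,0]]';python3 -m jog '[[0,0,0,0,0],[0,0,0,0,0],[0,0,0,0,0]]' 60;python3 -m jog '[[0,0,0,-0.3,0],[0,0,0,-0.6,0],[0,0,0,-0.8,0],[0,0,0,-0.3,0],[0,0,0,0,0]]' 60
python3 - <<'E'
from h import *
d=read_camera("side")["color"];e=read_camera("scene")["color"]
cv2.imwrite("pics/p8.png",np.hstack([cv2.resize(e[40:190,260:400],(400,428)),cv2.resize(d[20:170,190:330],(400,428))])[...,::-1])
E
```

```text
time_s: 24.83
tool_pos: [0.7221, 0.3491, 0.2335]
tool_rot: [-180.0, -0.0, 127.9]
force: [-0.4, -0.6, -1.2]
grip_width: 0.015
grasp_force: 24.7
time_s: 25.25
tool_pos: [0.7357, 0.3593, 0.2284]
tool_rot: [-179.9, -0.0, 127.9]
force: [0.4, 0.1, -2.7]
grip_width: 0.0119
grasp_force: 15.0
time_s: 25.5
tool_pos: [0.7357, 0.3589, 0.2301]
tool_rot: [180.0, 0.0, 127.9]
force: [-0.2, 0.4, -2.0]
grip_width: 0.0112
grasp_force: 59.9
time_s: 25.92
tool_pos: [0.7366, 0.3593, 0.273]
tool_rot: [179.7, 0.1, 127.9]
force: [0.9, -0.4, -1.6]
grip_width: 0.0105
grasp_force: 59.9
```

View pics/p8.png

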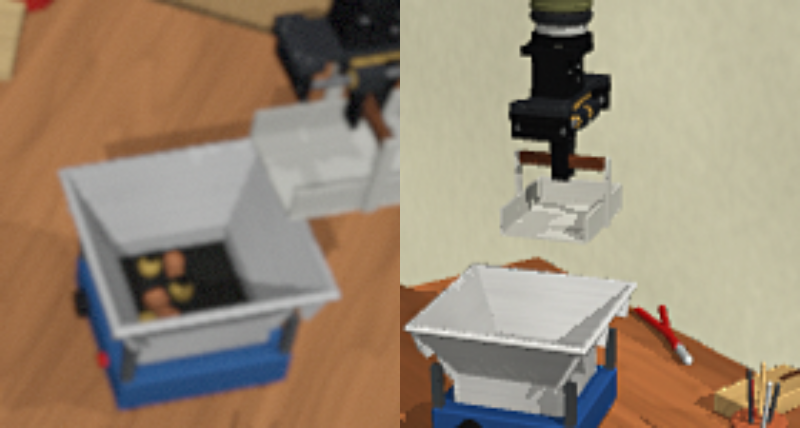

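Levelled and empty, with the castings in the well. I'll carry the tray back.

```bash
python3 -m jog '[[0,0,0,-0.5,0],[0,0,0,-0.6,0],[0,-0.2,-0.36,0,0],[0,-0.4,-0.72,0,0],[0,-0.53,-0.96,0,0],[0,-0.53,-0.96,0,0],[0,-0.53,-0.96,0,0],[0,-0.53,-0.96,0,0],[0,-0.53,-0.96,0,0],[0,-0.53,-0.96,0,0],[0,-0.53,-0.96,0,0],[0,-0.53,-0.96,0,0]]' 60; python3 -m jog '[[0,-0.53,-0.96,0,0],[0,-0.53,-0.96,0,0],[0,-0.53,-0.96,0,0],[0,-0.53,-0.96,0,0],[0,-0.53,-0.96,0,0],[0,-0.53,-0.96,0,0],[0,-0.53,-0.96,0,0],[0,-0.53,-0.96,0,0],[0,-0.53,-0.96,0,0],[0,-0.53,-0.96,0,0],[0,-0.53,-0.96,0,0],[0,-0.53,-0.96,0,0]]';python3 -m jog '[[0,-0.53,-0.96,0,0],[0,-0.53,-0.96,0,0],[0,-0.53,-0.96,0,0],[0,-0.53,-0.96,0,0],[0,-0.53,-0.96,0,0],[0,-0.53,-0.96,0,0],[0,-0.35,-0.7,0,0],[0,-0.2,-0.3,0,0],[0,0,0,0,0]]';python3 -m jog '[[0,0,0,0,0.1],[0,0,0,0,0.14],[0,0,0,0,0.15],[0,0,0,0,0.15],[0,0,0,0,0.15],[0,0,0,0,0.15],[0,0,0,0,0.15],[0,0,0,0,0.15],[0,0,0,0,0.15],[0,0,0,0,0.12],[0,0,0,0,0]]'
python3 - <<'E'
from h import *
for n in("scene","side"):
    d=read_camera(n);P=cloud(d);hsv=cv2.cvtColor(d["color"],cv2.COLOR_RGB2HSV);o=env.get_obs()['tool_pos']
    m=(np.hypot(P[...,0]-o[0],P[...,1]-o[1])<.12)&(P[...,2]>.15)&(P[...,2]<o[2]+.015)&(hsv[...,1]<60)&(hsv[...,2]>90)
    q=P[m];print(n,np.round(o,4),m.sum(),cv2.minAreaRect((q[:,:2]*1000).astype(np.float32)),np.percentile(q[:,2],[.5,5,99]).round(4))
E
```

```text
time_s: 27.02
tool_pos: [0.6557, 0.174, 0.2904]
tool_rot: [-179.9, -0.0, 127.9]
force: [0.0, 0.1, -1.8]
grip_width: 0.0114
grasp_force: 59.9
time_s: 28.02
tool_pos: [0.5519, -0.0677, 0.2906]
tool_rot: [-180.0, -0.1, 127.9]
force: [-0.7, -1.0, -2.0]
grip_width: 0.011
grasp_force: 59.9
time_s: 28.77
tool_pos: [0.4911, -0.2106, 0.2912]
tool_rot: [-180.0, -0.0, 127.7]
force: [0.5, 0.6, -1.6]
grip_width: 0.011
grasp_force: 59.9
time_s: 29.68
tool_pos: [0.493, -0.2068, 0.2911]
tool_rot: [-180.0, -0.0, 64.5]
force: [-0.6, 0.5, -3.3]
grip_width: 0.0116
grasp_force: 59.9
scene [ 0.4929 -0.2071  0.2912] 2106 ((492.9180603027344, -208.3707275390625), (121.57530212402344, 163.2401123046875), 64.7668685913086) [0.2501 0.2519 0.2879]
side [ 0.4928 -0.2073  0.2913] 2016 ((493.0567932128906, -209.2165985107422), (129.97787475585938, 161.65187072753906), 64.6318359375) [0.2522 0.2544 0.2999]
```

```bash
python3 -m jog '[[0,-0.45,0,0.5,0],[0,-0.45,0,1,0],[0,0,0,1,0],[0,0,0,1,0],[0,0,0,1,0],[0,0,0,1,0],[0,0,0,1,0],[0,0,0,1,0],[0,0,0,1,0],[0,0,0,1,0],[0,0,0,1,0],[0,0,0,0.8,0]]'; python3 -m jog '[[0,0,0,0.4,0],[0,0,0,0.2,0],[0,0,0,0.15,0],[0,0,0,0,0]]'
```

```text
time_s: 30.78
tool_pos: [0.4832, -0.2251, 0.0634]
tool_rot: [-179.9, 0.0, 64.5]
force: [-0.1, -0.8, -2.4]
grip_width: 0.0111
grasp_force: 59.9
time_s: 31.12
tool_pos: [0.4847, -0.2252, 0.0507]
tool_rot: [180.0, 0.0, 64.5]
force: [-0.4, 0.3, -2.5]
grip_width: 0.0115
grasp_force: 59.9
```

```bash
python3 -m jog '[[0,0,0,0.1,0],[0,0,0,0.1,0],[0,0,0,0.05,0],[0,0,0,0,0]]';python3 -m jog '[[0,0,0,0.05,0],[0,0,0,0.05,0],[0,0,0,0,0]]' 20
```

```text
time_s: 31.45
tool_pos: [0.4847, -0.2249, 0.0458]
tool_rot: [180.0, -0.0, 64.5]
force: [-0.4, 0.0, -1.9]
grip_width: 0.0114
grasp_force: 59.9
time_s: 31.7
tool_pos: [0.4846, -0.2249, 0.0439]
tool_rot: [-180.0, -0.0, 64.5]
force: [-2.4, 1.3, 1.9]
grip_width: 0.0116
grasp_force: 20.0
```

```bash
python3 -m jog '[[0.2,0,0,0,0],[0.4,0,0,0,0],[0.6,0,0,0,0],[0.8,0,0,0,0],[1,0,0,0,0],[1,0,0,0,0],[1,0,0,0,0],[1,0,0,0,0],[1,0,0,0,0],[1,0,0,0,0],[1,0,0,0,0],[1,0,0,0,0]]';python3 -m jog '[[1,0,0,-0.3,0],[1,0,0,-0.6,0],[1,0,0,-1,0],[1,0,0,-1,0],[1,0,0,-1,0],[1,0,0,-1,0],[1,0,0,-1,0],[1,0,0,-1,0],[1,0,0,-1,0],[1,0,0,-1,0],[1,0,0,-1,0],[1,0,0,0,0]]'
python3 - <<'E'
from h import *
a=[]
for n in("scene","side"):
    d=read_camera(n);P=cloud(d);a.append(d["color"]);hsv=cv2.cvtColor(d["color"],cv2.COLOR_RGB2HSV)
    near=np.hypot(P[...,0]-.485,P[...,1]+.225)<.13
    w=near&(P[...,2]>.004)&(P[...,2]<.1)&(hsv[...,1]<60)
    print(n,cv2.minAreaRect((P[w][:,:2]*1000).astype(np.float32)))
    f=near&(P[...,2]<.015)&(hsv[...,1]<60)&(np.hypot(P[...,0]-.485,P[...,1]+.225)<.05);print(" floor z",np.percentile(P[f][:,2],[5,50,95]).round(4))
    q=P[...,:2]-[.62,.267];s=q@[.788,.616];t=q@[-.616,.788]
    k=(hsv[...,1]>90)&(abs(s)<.105)&(abs(t)<.105)&(P[...,2]>.07)&(P[...,2]<.15)&(d["color"][...,0]>d["color"][...,2]+40)
    if k.sum(): print(" castings",k.sum(),"s",s[k].min().round(3),s[k].max().round(3),"t",t[k].min().round(3),t[k].max().round(3),"zmax",P[k][:,2].max().round(3))
cv2.imwrite("pics/p9.png",np.hstack([cv2.resize(a[0][80:310,150:390],(400,383)),cv2.resize(a[1][90:290,180:390],(400,383))])[...,::-1])
E
```

```text
time_s: 32.7
tool_pos: [0.4846, -0.225, 0.0436]
tool_rot: [-180.0, -0.0, 64.4]
force: [0.0, -0.3, 0.4]
grip_width: 0.082
grasp_force: 0.0
time_s: 33.7
tool_pos: [0.4866, -0.2263, 0.247]
tool_rot: [179.6, -0.1, 64.4]
force: [0.8, 0.7, 0.8]
grip_width: 0.0871
grasp_force: 0.0
scene ((486.9856872558594, -216.7522735595703), (140.45941162109375, 177.2066192626953), 60.82514572143555)
 floor z [0.0039 0.0076 0.0117]
 castings 259 s -0.06 0.093 t -0.093 0.06 zmax 0.114
side ((502.4617614746094, -211.74627685546875), (174.37652587890625, 176.99864196777344), 64.2142333984375)
 floor z [0.0062 0.0086 0.0112]
 castings 2 s -0.077 -0.073 t 0.082 0.083 zmax 0.083
```

View pics/p9.png

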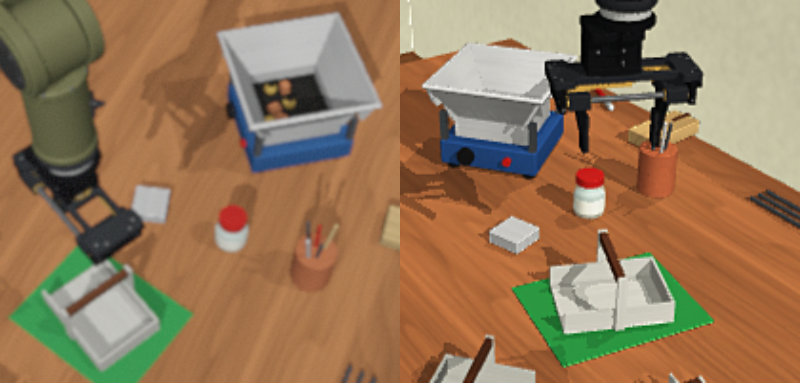

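The tray stands flat and empty on the mat. The castings are in the well, none are on the bench, and the bystanders haven't moved. I'll hand in.

```bash
python3 -c "
from cell import env
print(env.sign_off())"
```

```text
the job is handed in; nothing more can be done
None
```

I tipped the castings into the hopper and set the empty tray flat on the green mat, then handed the job in at about 34 s; five castings were visible in the well and the tray's weight loss matches all six, but I never saw the sixth and no verdict came back.

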